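# Offer up a routing template, label up

## Robot

A 7-joint arm with a two-finger parallel gripper is mounted at the origin on the work surface. World frame = base frame: x ahead of the robot, y to its left, z up, the work surface at z = 0. Lengths are in m, angles in rad, forces in N, time in s.
With the tool pointing down it reaches from about 0.35 to 0.9 m from the base axis. Payload 19.9 kg.
Tool frame: the origin (TCP) lies between the finger pads; the fingertips stand 19 mm ahead of it and the grasp point (between the pads) is the TCP; z points along the fingers, y is the direction in which the jaws open and shut (so a half turn about z gives the same grasp; the last joint's range is limited). The gripper opens to 94 mm and grips with 3 to 60 N. Pads are 16 mm wide; open, the fingers measure 119 mm over their backs; the gripper's body (75 mm by 177 mm) begins 78 mm behind the grasp point.
Start: joints at [1.242, 0.417, -0.01, 1.614, 0.005, 1.111, -0.053], TCP at [0.177, -0.599, 0.224] pointing down, gripper open.
Joint ranges: [-2.81, 2.81], [-0.39, 2.02], [-1.27, 1.25], [0.06, 2.57], [-1.19, 4.33], [0.19, 2], [-2.82, 2.82]. Speed limits (rad/s): [1.89, 1.89, 2.39, 2.39, 3.01, 3.01, 3.01].

## Interface

Orientations are given as a 3x3 rotation matrix whose columns are the frame's x, y, z axes.
In Python, from rig import robot gives the robot as it stands. Calls block until the motion is done:
- robot.move_ptp(position, orientation): joint-space move of the TCP to a pose.
- robot.move_linear(position, velocity=0.15, frame=None, threshold=None): straight line of the TCP; frame=None keeps the orientation; velocity is the mean speed in m/s. With threshold (N) it stops when the force on the tool has changed by that much, and returns True; else False.
- robot.goto_joints(angles): joint-space move.
- robot.gripper_to(opening): finger opening in m; the grip force is fixed at half the most; returns when the fingers have stopped.
- robot.pause(seconds).
- robot.ik(position, orientation): joint angles nearest the present ones, or None.
- robot.get_state(): the state.
- robot.grab_frame(name): name is "scene" or "side" or "wrist"; returns the picture (384x512x3 uint8, red, green, blue); there is no depth.
- robot.camera_info(name): a dict with "fx", "fy", "cx", "cy" (pixels), "rvec" (rotation vector, rad) and "tvec" (3), from world to camera coordinates, as OpenCV has them. Camera axes: x right, y down, z forward; pixel columns grow to the right and rows downward; lengths in m; the calibration is good to about 2 mm. A picture is of the moment at which its call begins: read the wrist's pose just before it. camera_info takes no time and is no camera call; for the wrist camera it gives the pose at the moment of the call.
A pose or a line that the arm cannot do raises robot.PlanningError and nothing moves.
- robot.sign_off(): hands the job in, once; it reports no verdict.
The state is a dict: "time": time; "qpos": joint angles; "joint_vel": joint speeds; "effort": joint torques, N m; "ee_pos": TCP position; "tool_rot": TCP orientation; "force": force on the tool from outside, world axes, zero at the start; "moment": the same for the moment, N m; "opening": finger opening in m.
Only numpy, scipy, OpenCV 4.12 (cv2) and the standard library are available. Lean on these libraries where they do the work, as an engineer would, in place of code of your own. Each camera call takes 0.05 s, during which the arm holds its last target.

## Task

Take the small blue acrylic routing template out of its kerf in the dark wooden rack and offer it up over the pale wood blank for the carver to check: held level with the label face up, its slot over the pencilled mortise about a hand's breadth (8 to 10 cm) above the wood, and the frosted end, the one with the notched corner, pointing to the red-painted end of the blank. Finish while still holding it there in the air, and leave the two brass bars, the mallet and the gouge where they are.

Things in the scene. Friction and masses are not known exactly. Their poses are not given: they have to be found in the camera images.
- template: Acrylic plate 60 x 46 x 8 mm, 28-49 g, origin at its centre. +x (8 mm) points out of the label face, +y (60 mm) to the frosted end, +z (46 mm) to the long edge that is up in the rack. Clear blue for y < 10 mm, white frosted for y 10 to 30, a yellow label there on the +x face only. Starts upright (z up) in the rack's middle kerf, 16 mm deep, centre 49 mm above the bench, short ends overhanging.
- template_notch (a point): Inner corner of the square notch, 10 x 10 mm, cut from the template's +y +z corner: at y = 20, z = 13 mm in its frame. Looking at the label with the z edge up, the notch is top right. Axes as the template. At the start the label may face left, right or to the robot, up to about 115 degrees from facing the robot.
- template_slot (a point): Centre of the through slot of the template, 24 (y) x 14 (z) mm; at y = -10 mm in the template's frame. Axes as the template.
- frosted_end (a point): Middle of the short end edge at the frosted end, y = +30 mm in the template's frame, axes as the template. The plate can be pinched between its two short end edges (60 mm apart). If the fingers point down and into the label face at about 45 degrees then, the plate can later be turned level, label up, with the fingers again about 45 degrees from straight down.
- rack: Dark wooden block fixed on the bench, 116 (x) x 36 (y) x 42 (z) mm, origin at the centre of its underside. Three kerfs along y, open above and at both sides, 16 mm deep: the middle one (x = 0, 9.5 mm wide) holds the template, label towards the rack's +x, its ends overhanging the block by 12 mm each side; the outer ones (x = -36 and 36, 5.5 mm wide) hold the brass bars.
- bar0: Brass set-up bar 4 (x) x 44 (y) x 26 (z) mm, standing in an outer kerf of the rack, its top 52 mm above the bench. Origin at the centre of its underside. Leave alone.
- bar1: The other brass bar, alike, in the opposite outer kerf. Leave alone.
- blank: Pale wood board fixed on the bench between steel bench dogs (22 mm high, at its two ends), 100 (x) x 200 (y) x 30 (z) mm, origin at the centre of its underside. Its +y end is painted red over 28 mm; that end lies to the robot's left, up to about 30 degrees either way.
- mortise_mark (a point): Centre of the pencilled mortise rectangle, 14 x 26 mm, in the middle of the blank's top face, 30 mm above the bench. Axes as the blank.
- red_end (a point): Middle of the upper edge at the red-painted end of the blank, 100 mm from the mortise mark along the blank's y. Axes as the blank.
- mallet: Wooden mallet lying beyond the work, head 60 (x) x 110 (y) x 45 (z) mm, handle 22 mm wide running away along x to x = 220 mm. Origin under the centre of the head. Leave alone.
- gouge: Carving gouge lying near the robot, 24 mm wide and 22 mm high, along its y axis from -118 to 132 mm. Origin on the bench. Leave alone.
There are look-alikes about, which are no part of the job. Of the things that look like the rack, the smallest one is meant.

How it is judged:
At the end, for the whole second after the job is handed in: Fingers hold the template at rest in the air, touching neither blank nor rack: label up within 20 deg of level, slot within 25 mm sideways of the pencilled mortise and 50 to 140 mm above the wood, long side within 17 deg of the blank's, frosted end towards the red end (contact force between the fingers and template above 1 N and angle between template's own x axis and vertical below 0.35 rad and horizontal distance between template_slot and mortise_mark below 0.025 m and z of template_slot in the frame of mortise_mark between 0.05 and 0.14 m and angle between the y axis of template and the y axis of blank, either way round below 0.3 rad and y of red_end in the frame of template above 0.03 m and linear speed of template below 0.02 m/s and contact force between template and blank below 0.05 N and contact force between template and rack below 0.05 N); the arm keeps its last pose, push and grip.
It fails at once if a brass bar is pulled out or knocked about in the rack (moved over 15 mm) (distance of any of bar0, bar1 from where it was at the start of the episode above 0.015 m).
It fails at once if the mallet or the gouge is moved by more than 20 mm (distance of any of mallet, gouge from where it was at the start of the episode above 0.02 m).
It also fails if it takes over 40 s, if anything falls off the work surface, if the arm or the gripper's body presses on something with over 40 N, if the wrist force passes 120 N, or if a joint passes its speed limit or range.

## Working session

There is one attempt and no reset: what is moved stays moved. The work goes in short steps, each a Python script; the robot and the scene stay as the last script left them, time stands still between calls to the robot, and variables do not carry over. Pictures are saved under pics/ and viewed, and the job is handed in when it is done.

```bash
ls; mkdir -p pics
python3 - <<'E'
from rig import robot
import cv2,numpy as np
for n in ["scene","side","wrist"]:
    c=robot.camera_info(n); im=robot.grab_frame(n)
    R=cv2.Rodrigues(np.array(c["rvec"]))[0]; print(n,c["fx"],c["cx"],c["cy"],"pos",-R.T@np.array(c["tvec"]).ravel(),"fwd",R[2])
    cv2.imwrite(f"pics/{n}0.png",im[:,:,::-1])
    np.save(f"pics/{n}0.npy",im)
print(robot.get_state()["time"],robot.get_state()["tool_rot"])
E
```

```text
pics
scene 363.0481049416414 259.92679014942325 195.89885964298634 pos [ 1.06185    -0.23017147  0.60661318] fwd [-0.63691187  0.327037   -0.69813327]
side 362.05315642292055 261.6591524542758 190.45999302643742 pos [ 0.54679219 -0.62001348  0.63430167] fwd [ 0.05825177  0.76069219 -0.64649371]
wrist 293.1683888385447 252.2534480579527 191.43783337988071 pos [ 0.25218411 -0.57636918  0.38314874] fwd [-0.26014684 -0.07604422 -0.96256995]
0.15 [[ 9.59145806e-01  2.82912029e-01 -3.25903741e-04]
 [ 2.82912211e-01 -9.59145382e-01  9.04155636e-04]
 [-5.67925624e-05 -9.59419234e-04 -9.99999538e-01]]
```

View pics/scene0.png

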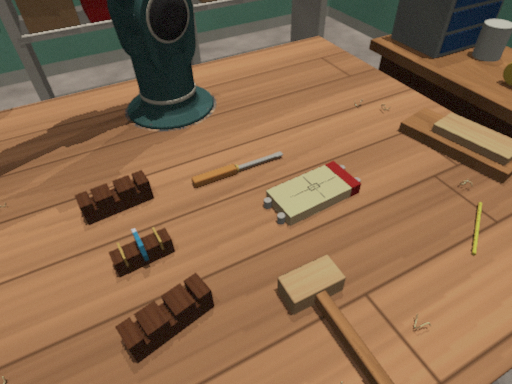

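View pics/side0.png

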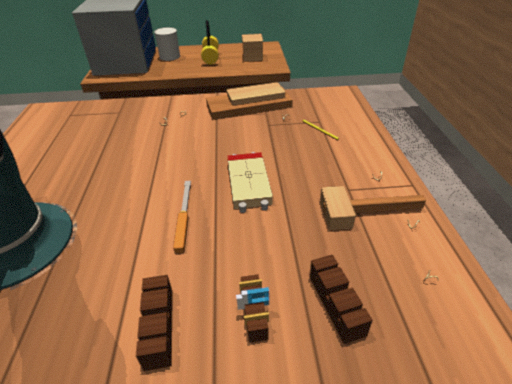

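Three things look like the rack. In the scene picture they are at (115,197), (142,252) and (167,316). In the side picture they are at (157,320), (255,305) and (340,298). The middle one is the smallest, and it holds a blue plate and two brass bars. I'll confirm this in an enlarged crop.

Run:
```python
import cv2
a=cv2.imread("pics/scene0.png")[215:285,100:190]; b=cv2.imread("pics/side0.png")[265:350,220:290]
a=cv2.resize(a,(400,500*0+311),interpolation=cv2.INTER_CUBIC); a=cv2.resize(a,None,fx=1,fy=1)
b=cv2.resize(b,(400,486),interpolation=cv2.INTER_CUBIC)
import numpy as np
o=np.zeros((486,800,3),np.uint8); o[:311,:400]=a;o[:,400:]=b
cv2.imwrite("pics/crop1.png",o)
```

```text
(no output)
```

View pics/crop1.png

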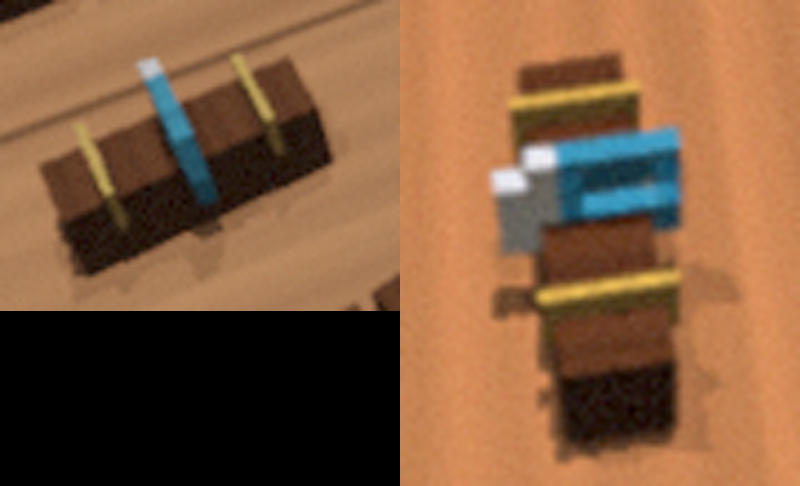

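The crop confirms it. The small rack holds the blue plate between two brass bars. The frosted, notched end points to the robot (-x). The face towards the side camera (-y) has no yellow label, so the label faces +y, which fits "notch top right". Next I'll get coarse positions.

```bash
cat > h.py <<'E'
import cv2,numpy as np
from rig import robot
def cam(n):
    c=robot.camera_info(n); R=cv2.Rodrigues(np.array(c["rvec"]))[0]; t=np.array(c["tvec"]).ravel()
    return dict(R=R,t=t,K=np.array([[c["fx"],0,c["cx"]],[0,c["fy"],c["cy"]],[0,0,1]]),o=-R.T@t)
def ray(c,p,z):
    d=c["R"].T@np.linalg.solve(c["K"],[p[0],p[1],1]); return c["o"]+d*(z-c["o"][2])/d[2]
def proj(c,X):
    q=c["K"]@(c["R"]@np.array(X)+c["t"]); return q[:2]/q[2]
E
python3 - <<'E'
from h import *
np.set_printoptions(precision=4,suppress=True)
s,d=cam("scene"),cam("side")
def cs(x,y): return (x/4.444+100,y/4.443+215)
def cd(x,y): return ((x-400)/5.714+220,y/5.714+265)
print("scene clear end top",ray(s,cs(205,165),.072),"frost notch step",ray(s,cs(148,62),.062), ray(s,cs(148,62),.072))
print("side clear end top",ray(d,cd(678,130),.072),"notch step",ray(d,cd(500,172),.062))
for n,c,p in [("scene",s,(313,187)),("side",d,(249,174))]: print(n,"mortise",ray(c,p,.03))
for n,c,im in [("scene",s,"scene0"),("side",d,"side0")]:
    h=cv2.cvtColor(cv2.imread(f"pics/{im}.png"),cv2.COLOR_BGR2HSV)
    m=cv2.inRange(h,(22,50,150),(38,140,255))
    k,l,st,ce=cv2.connectedComponentsWithStats(m)
    for i in range(1,k):
        if st[i,4]>300: print(n,st[i],ray(c,ce[i],.03))
    m=cv2.inRange(h,(0,180,100),(5,255,255))|cv2.inRange(h,(172,180,100),(180,255,255))
    k,l,st,ce=cv2.connectedComponentsWithStats(m)
    for i in range(1,k):
        if st[i,4]>80: print(n,"red",st[i],ray(c,ce[i],.03))
E
```

```text
scene clear end top [ 0.6032 -0.2315  0.072 ] frost notch step [ 0.5261 -0.2384  0.062 ] [ 0.536  -0.2383  0.072 ]
side clear end top [ 0.5852 -0.233   0.072 ] notch step [ 0.5277 -0.236   0.062 ]
scene mortise [0.5695 0.1619 0.03  ]
side mortise [0.5732 0.1641 0.03  ]
scene [ 267  166   84   51 2186] [0.5728 0.1449 0.03  ]
scene red [326 162  34  26 265] [0.5666 0.2499 0.03  ]
side [ 229  158   43   43 1437] [0.5707 0.1418 0.03  ]
side red [228 153  34   7 143] [0.5642 0.2514 0.03  ]
```

Run:
```python
import cv2,numpy as np
o=np.zeros((600,800,3),np.uint8)
a=cv2.resize(cv2.imread("pics/scene0.png")[155:230,260:365],None,fx=4,fy=4,interpolation=cv2.INTER_CUBIC)
b=cv2.resize(cv2.imread("pics/side0.png")[145:215,220:280],None,fx=5,fy=5,interpolation=cv2.INTER_CUBIC)
o[:300,:420]=a;o[:350,450:750]=b
cv2.imwrite("pics/crop2.png",o[:360])
```

```text
(no output)
```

View pics/crop2.png

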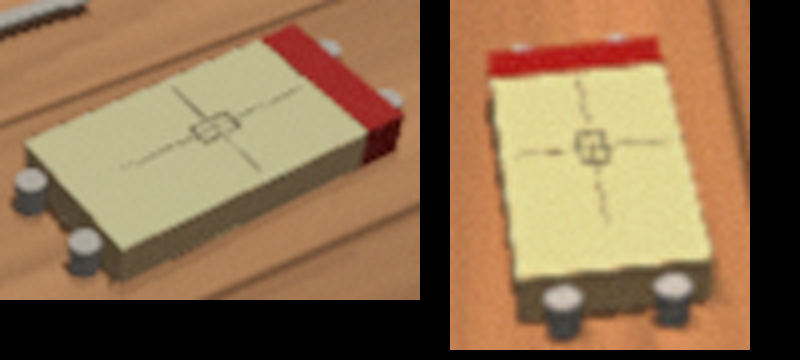

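Run:
```python
from h import *
np.set_printoptions(precision=4,suppress=True)
s,d=cam("scene"),cam("side")
P=lambda x,y:(260+x/4,155+y/4); Q=lambda x,y:(220+(x-450)/5,145+y/5)
for n,c,pts in [("scene",s,[P(28,146),P(122,250),P(401,113),P(295,28)]),("side",d,[Q(515,280),Q(710,262),Q(661,40),Q(489,53)])]:
    X=np.array([ray(c,p,.03) for p in pts]); print(n,X,X.mean(0)); 
    u=X[2]+X[3]-X[0]-X[1]; print("yaw of +y", np.degrees(np.arctan2(u[1],u[0])),[np.linalg.norm(X[i]-X[i-1]) for i in range(4)])
R=np.array([[1,0,0],[0,-1,0],[0,0,-1.]])
robot.move_ptp([.49,-.235,.2],R)
c=robot.camera_info("wrist"); np.save("pics/w1c.npy",c,allow_pickle=True)
im=robot.grab_frame("wrist"); cv2.imwrite("pics/w1.png",im[:,:,::-1]); print(robot.get_state()["time"],robot.get_state()["ee_pos"])
```

```text
scene [[0.5309 0.061  0.03  ]
 [0.626  0.066  0.03  ]
 [0.6124 0.2656 0.03  ]
 [0.5182 0.2588 0.03  ]] [0.5719 0.1629 0.03  ]
yaw of +y 93.78940978726739 [np.float64(0.19816980099083045), np.float64(0.09519660413992834), np.float64(0.2000764172907739), np.float64(0.09444127820751445)]
side [[0.5263 0.0584 0.03  ]
 [0.6247 0.0612 0.03  ]
 [0.6183 0.2605 0.03  ]
 [0.5172 0.2588 0.03  ]] [0.5716 0.1597 0.03  ]
yaw of +y 92.21253617654676 [np.float64(0.20065151350224364), np.float64(0.09848110300388023), np.float64(0.19944908872612424), np.float64(0.10108611476964732)]
1.95 [ 0.4896 -0.236   0.2   ]
```

View pics/w1.png

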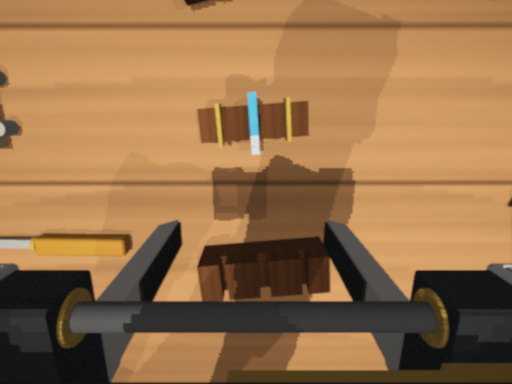

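The wrist view shows the small rack at (253,122). The plate's clear end is at about (252,93) and its frosted end at about (256,154), nearest the robot. The big look-alike is at (263,268) and the gouge at (80,246). I'll measure the plate and bars by mask.

Run:
```python
from h import *
np.set_printoptions(precision=4,suppress=True)
robot_c=np.load("pics/w1c.npy",allow_pickle=True).item()
robot.camera_info=lambda n,o=robot.camera_info:(robot_c if n=="wrist" else o(n))
c=cam("wrist"); s=cam("scene");d=cam("side")
im=cv2.imread("pics/w1.png"); h=cv2.cvtColor(im,cv2.COLOR_BGR2HSV)
sub=lambda m:(m[80:170,190:320])
def rect(m):
    ys,xs=np.nonzero(m[80:170,190:320]); r=cv2.minAreaRect(np.stack([xs+190,ys+80],1).astype(np.float32)); return r,len(xs)
blue=cv2.inRange(h,(90,80,80),(125,255,255)); white=cv2.inRange(h,(0,0,140),(180,60,255))
yel=cv2.inRange(h,(20,120,100),(33,255,255))
for n,m in [("blue",blue),("white",white)]:
    r,k=rect(m); b=cv2.boxPoints(r); print(n,k,r); 
    for z in (.072,.062): print(z,np.array([ray(c,p,z)[:2] for p in b]))
k,l,st,ce=cv2.connectedComponentsWithStats(yel)
for i in range(1,k):
    if st[i,4]>30: 
        ys,xs=np.nonzero(l==i);r=cv2.minAreaRect(np.stack([xs,ys],1).astype(np.float32));b=cv2.boxPoints(r)
        print("yel",st[i],r,np.array([ray(c,p,.052)[:2] for p in b]))
o=cv2.resize(im[75:175,190:320],None,fx=6,fy=6,interpolation=cv2.INTER_CUBIC);cv2.imwrite("pics/crop3.png",o[:600,:800])
```

```text
blue 397 ((252.8783721923828, 113.17478942871094), (42.23957061767578, 9.844812393188477), 86.18592071533203)
0.072 [[ 0.5831 -0.2303]
 [ 0.5837 -0.2395]
 [ 0.5451 -0.2423]
 [ 0.5445 -0.2328]]
0.062 [[ 0.5836 -0.2302]
 [ 0.5842 -0.2396]
 [ 0.5443 -0.2425]
 [ 0.5437 -0.2327]]
white 207 ((253.10379028320312, 122.59107208251953), (63.32200241088867, 9.761871337890625), 86.26860046386719)
0.072 [[ 0.5841 -0.23  ]
 [ 0.5846 -0.239 ]
 [ 0.5258 -0.2432]
 [ 0.5252 -0.2336]]
0.062 [[ 0.5846 -0.2298]
 [ 0.5852 -0.2391]
 [ 0.5243 -0.2435]
 [ 0.5237 -0.2336]]
yel [285  97   7  45 241] ((287.844970703125, 119.00534057617188), (44.111717224121094, 5.548427104949951), 88.02507019042969) [[ 0.5797 -0.2676]
 [ 0.5799 -0.2732]
 [ 0.5363 -0.2762]
 [ 0.5361 -0.2705]]
yel [214 103  10  45 242] ((218.7047119140625, 124.97882080078125), (44.28093338012695, 5.865251541137695), 84.0938491821289) [[ 0.5738 -0.1967]
 [ 0.5744 -0.2026]
 [ 0.5304 -0.206 ]
 [ 0.5298 -0.1999]]
yel [ 30 237   5  14  53] ((32.0, 243.5), (13.0, 4.0), 90.0) [[0.4284 0.0175]
 [0.4283 0.0129]
 [0.4121 0.0162]
 [0.4121 0.0208]]
yel [ 46 242  49  12 286] ((70.06986999511719, 244.97598266601562), (48.2397575378418, 10.9035062789917), 7.594642639160156) [[ 0.4156  0.0023]
 [ 0.4291 -0.0019]
 [ 0.4211 -0.0551]
 [ 0.4074 -0.0514]]
yel [433 295  14  24 107] ((440.4734191894531, 306.101806640625), (26.209810256958008, 5.427070617675781), 67.7509765625) [[ 0.3514 -0.454 ]
 [ 0.3542 -0.4596]
 [ 0.3196 -0.4778]
 [ 0.3166 -0.4721]]
yel [ 58 314   7  31 110] ((60.663063049316406, 329.06561279296875), (30.016576766967773, 5.746335506439209), 87.95458984375) [[ 0.3249  0.0052]
 [ 0.3252 -0.0019]
 [ 0.2802  0.0046]
 [ 0.2799  0.012 ]]
yel [443 320   5  23  57] ((445.14715576171875, 331.0574035644531), (3.3957579135894775, 22.072425842285156), 2.862405300140381) [[ 0.2823 -0.478 ]
 [ 0.3156 -0.4736]
 [ 0.3153 -0.4778]
 [ 0.282  -0.4824]]
```

View pics/crop3.png

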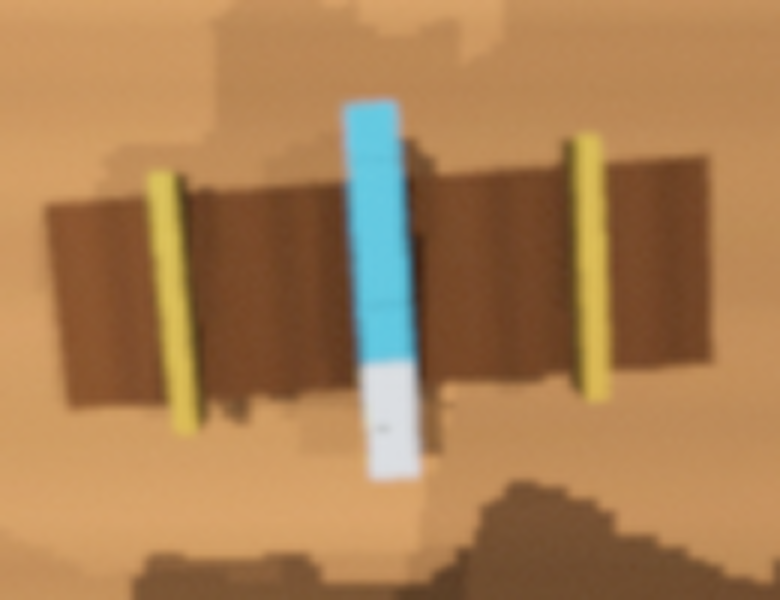

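The plate measures 60 mm long. Its centre is (0.554, -0.2365), matching the midpoint between the bars, and its +y axis is at about 184°. Now I'll check IK for both jaw flips.

```bash
cat >> h.py <<'E'
a=np.radians(184.); yt=np.array([np.cos(a),np.sin(a),0]); zt=np.array([0,0,1.]); xt=np.cross(yt,zt)
T0=np.stack([xt,yt,zt],1); C0=np.array([.554,-.2365,.049])
b=np.radians(93.); y1=np.array([np.cos(b),np.sin(b),0]); x1=np.array([0,0,1.])
T1=np.stack([x1,y1,np.cross(x1,y1)],1)
M=np.array([.5717,.162,.03]); C1=M+[0,0,.09]-T1@[0,-.010,0]
def tool(s,deg):  # tool axes in template frame
    t=np.radians(deg); z=np.array([-np.sin(t),0,-np.cos(t)]); y=np.array([0,s,0.]); return np.stack([np.cross(y,z),y,z],1)
G=np.array([0,0,-.003])
E
python3 - <<'E'
from h import *
np.set_printoptions(precision=3,suppress=True)
for s in (1,-1):
  for deg in (35,45,55):
    A=tool(s,deg); R0=T0@A; R1=T1@A; g=C0+T0@G; f=C1+T1@G
    for n,p,R in [("pre",g-.1*R0[:,2],R0),("g",g,R0),("lift",g+[0,0,.14],R0),("f",f,R1),("f+",f+[0,0,.08],R1)]:
        print(s,deg,n,p,robot.ik(p,R))
E
```

```text
1 35 pre [ 0.55  -0.179  0.128] [ 0.753  0.754 -1.086  1.926  1.294  1.408  2.307]
1 35 g [ 0.554 -0.236  0.046] [-0.725  0.987  1.076  1.98  -0.465  0.502 -2.63 ]
1 35 lift [ 0.554 -0.236  0.186] [ 0.862  0.643 -1.085  1.876  1.225  1.361  2.497]
1 35 f [0.574 0.172 0.12 ] [ 0.389  0.73  -1.086  2.374  2.291  1.082 -0.731]
1 35 f+ [0.574 0.172 0.2  ] [ 0.418  0.403 -1.082  2.349  2.092  0.791 -0.697]
1 45 pre [ 0.549 -0.166  0.117] [ 0.645  0.862 -1.087  1.944  1.439  1.609  2.146]
1 45 g [ 0.554 -0.236  0.046] [ 0.665  0.913 -0.91   1.946  1.557  1.45   2.141]
1 45 lift [ 0.554 -0.236  0.186] [ 0.784  0.706 -1.086  1.912  1.385  1.514  2.355]
1 45 f [0.574 0.172 0.12 ] [ 0.418  0.613 -1.083  2.294  2.009  0.825 -0.531]
1 45 f+ [0.574 0.172 0.2  ] [-0.163  0.188 -0.371  2.267  1.682  0.382 -0.42 ]
1 55 pre [ 0.548 -0.155  0.103] [ 0.446  0.878 -0.909  1.944  1.47   1.675  2.025]
1 55 g [ 0.554 -0.236  0.046] [-0.948  1.362  1.226  1.993 -0.509  0.489 -2.823]
1 55 lift [ 0.554 -0.236  0.186] [ 0.714  0.797 -1.086  1.936  1.534  1.701  2.243]
1 55 f [0.574 0.172 0.12 ] [-0.455  0.323 
[... 598 characters left out ...]
44 -0.881]
-1 45 g [ 0.554 -0.236  0.046] [ 0.146  0.685 -0.218  1.964  1.251  0.996 -0.949]
-1 45 lift [ 0.554 -0.236  0.186] [ 0.247  0.454 -0.341  1.928  1.093  1.13  -0.675]
-1 45 f [0.574 0.172 0.12 ] [-1.128  0.446  0.721  2.338  2.879  0.259  1.336]
-1 45 f+ [0.574 0.172 0.2  ] [-0.99   0.187  0.529  2.292  1.732  0.224  2.608]
-1 55 pre [ 0.548 -0.155  0.103] [-0.019  0.665 -0.285  1.959  1.207  1.274 -1.047]
-1 55 g [ 0.554 -0.236  0.046] [ 0.044  0.76  -0.172  1.962  1.343  1.13  -1.097]
-1 55 lift [ 0.554 -0.236  0.186] [ 0.135  0.512 -0.284  1.954  1.226  1.238 -0.837]
-1 55 f [0.574 0.172 0.12 ] None
-1 55 f+ [0.574 0.172 0.2  ] [-0.078  0.195 -0.421  2.152  0.95   0.389 -2.807]
```

Jaw flip -1 at a 40° tilt looks comfortable. Approaching and grasping now.

Run:
```python
from h import *
np.set_printoptions(precision=3,suppress=True)
A=tool(-1,40); R0=T0@A; R1=T1@A; g=C0+T0@G; f=C1+T1@G
print(robot.ik(g+[0,0,.14],R0),robot.ik(f,R1))
robot.move_ptp(g-.1*R0[:,2],R0); print(robot.get_state()["ee_pos"])
print(robot.move_linear(list(g),velocity=.06,threshold=12))
st=robot.get_state(); print(st["time"],st["ee_pos"],g,st["force"],st["opening"])
for n in ("scene","side","wrist"):
    im=robot.grab_frame(n); cv2.imwrite(f"pics/{n}2.png",im[:,:,::-1])
a=cv2.resize(cv2.imread("pics/scene2.png")[190:310,60:220],(400,300)); b=cv2.resize(cv2.imread("pics/side2.png")[225:375,160:360],(400,300))
w=cv2.resize(cv2.imread("pics/wrist2.png"),(400,300)); cv2.imwrite("pics/c4.png",np.vstack([np.hstack([a,b]),np.hstack([w,w*0])]))
```

```text
[ 0.311  0.433 -0.373  1.911  1.016  1.086 -0.586] [-1.149  0.487  0.717  2.382  2.852  0.407  1.315]
[ 0.549 -0.174  0.123]
False
4.725 [ 0.554 -0.236  0.046] [ 0.554 -0.236  0.046] [-0.908 -0.046  0.375] 0.09393370850986967
```

View pics/c4.png

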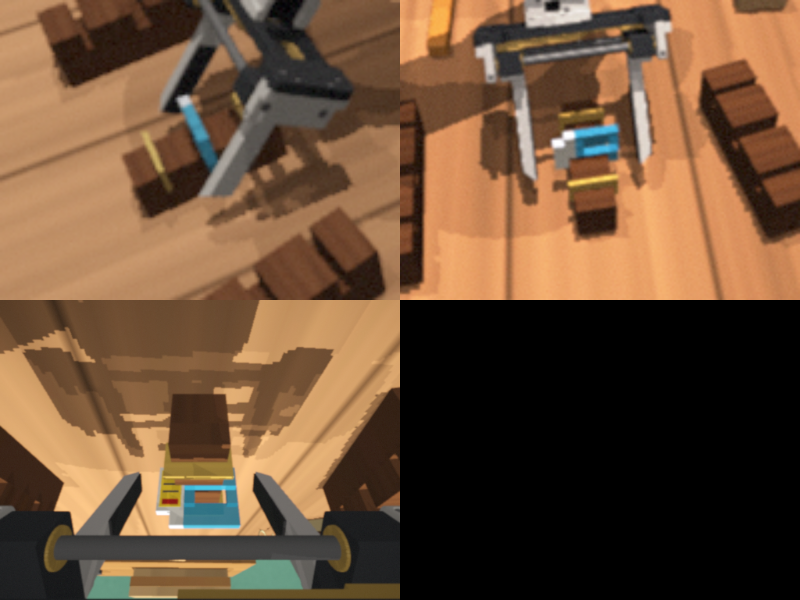

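The wrist crop shows the yellow label at about (170,490) facing the gripper, so the label direction is right. The fingers straddle the plate evenly, at columns 140 and 253 against plate edges at 157 and 238. Closing and lifting.

Run:
```python
from h import *
np.set_printoptions(precision=3,suppress=True)
A=tool(-1,40); R0=T0@A; g=C0+T0@G
print(robot.gripper_to(.05)); st=robot.get_state(); print(st["time"],st["opening"],st["force"])
print(robot.move_linear(list(g+[0,0,.03]),velocity=.05,threshold=15)); st=robot.get_state(); print(st["force"])
print(robot.move_linear(list(g+[0,0,.17]),velocity=.15)); st=robot.get_state(); print(st["time"],st["opening"],st["ee_pos"])
for n in ("scene","side","wrist"):
    im=robot.grab_frame(n); cv2.imwrite(f"pics/{n}3.png",im[:,:,::-1])
a=cv2.resize(cv2.imread("pics/scene3.png")[130:310,60:300],(400,300)); b=cv2.resize(cv2.imread("pics/side3.png")[165:375,120:400],(400,300))
w=cv2.resize(cv2.imread("pics/wrist3.png"),(400,300)); cv2.imwrite("pics/c5.png",np.vstack([np.hstack([a,b]),np.hstack([w,w*0])]))
```

```text
False
5.5 0.059722525206577046 [ 0.197 -0.338 -0.463]
False
[ 0.257  0.13  -0.843]
False
7.3333 0.059604751547620224 [ 0.554 -0.236  0.215]
```

View pics/c5.png

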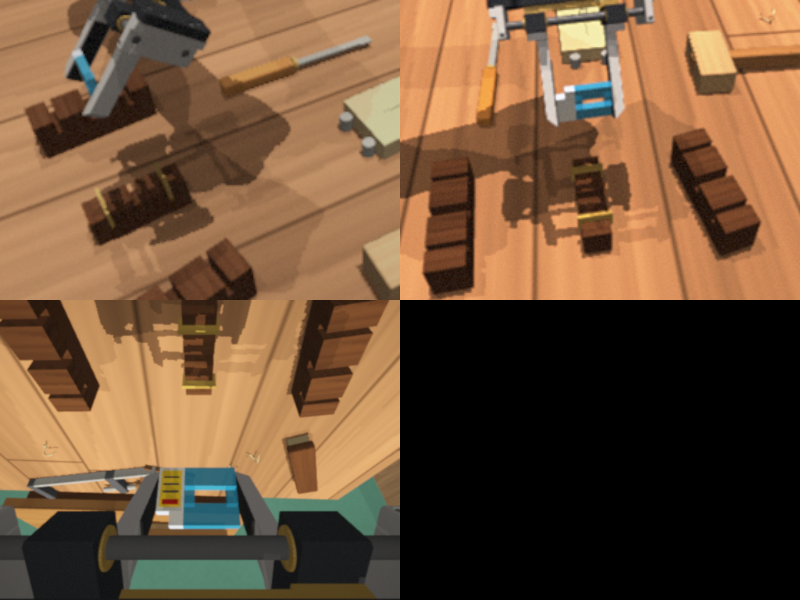

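The plate is held at an opening of 59.6 mm. The middle kerf is empty and both bars are still standing. Swinging it to the blank.

Run:
```python
from h import *
from scipy.spatial.transform import Rotation as Ro, Slerp
np.set_printoptions(precision=3,suppress=True)
A=tool(-1,40); R0=T0@A; R1=T1@A; g=C0+T0@G; f=C1+T1@G
mid=Slerp([0,1],Ro.from_matrix([R0,R1]))(.5).as_matrix()
pm=(g+f)/2; pm[2]=.25
for nm,fn in [("lin",lambda:robot.move_linear(list(f+[0,0,.04]),velocity=.12,frame=R1)),
           ("ptp mid",lambda:(robot.move_ptp(pm,mid),robot.move_ptp(f+[0,0,.04],R1)))]:
    try: fn(); print(nm,"ok"); break
    except robot.PlanningError as e: print(nm,e)
st=robot.get_state(); print(st["time"],st["ee_pos"],f,st["qpos"],st["opening"],st["force"])
```

```text
lin the arm cannot follow that straight line within its joint ranges
ptp mid ok
10.6583 [0.574 0.172 0.16 ] [0.574 0.172 0.12 ] [-1.313  0.42   0.91   2.372  2.888  0.295  1.309] 0.05960929717380513 [-0.288 -0.642  0.28 ]
```

Run:
```python
from h import *
np.set_printoptions(precision=3,suppress=True)
A=tool(-1,40); R1=T1@A; f=C1+T1@G
try: robot.move_linear(list(f),velocity=.06)
except robot.PlanningError as e: print(e); robot.move_ptp(f,R1)
robot.pause(.3)
st=robot.get_state(); print(st["time"],st["ee_pos"],f,abs(st["tool_rot"]-R1).max(),st["opening"],st["joint_vel"])
for n in ("scene","side","wrist"):
    im=robot.grab_frame(n); cv2.imwrite(f"pics/{n}4.png",im[:,:,::-1])
a=cv2.resize(cv2.imread("pics/scene4.png")[110:230,240:400],(400,300)); b=cv2.resize(cv2.imread("pics/side4.png")[105:225,180:340],(400,300))
w=cv2.resize(cv2.imread("pics/wrist4.png"),(400,300)); cv2.imwrite("pics/c6.png",np.vstack([np.hstack([a,b]),np.hstack([w,cv2.resize(cv2.imread("pics/scene4.png"),(400,300))])]))
```

```text
11.775 [0.574 0.172 0.12 ] [0.574 0.172 0.12 ] 0.0003656653372910851 0.05982903626578874 [ 0.002  0.    -0.     0.    -0.001  0.001 -0.   ]
```

View pics/c6.png

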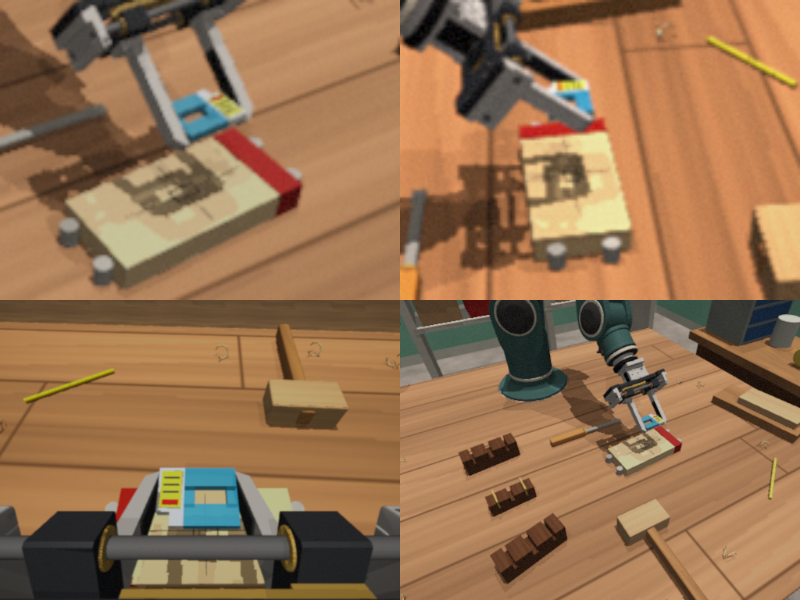

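The plate is held flat, label up, with the frosted end towards the red end. The slot is at about (195,113) in the scene crop and (211,496) in the wrist tile. I'll check the slot position numerically from two views.

Run:
```python
from h import *
np.set_printoptions(precision=4,suppress=True)
s=cam("scene");w=cam("wrist")
pts={"slot":[(195,113),(210.5,495.5)],"clear/notchside(zt+) corner":None}
def tri(a,b):
    A=(240+a[0]*.4,110+a[1]*.4); B=(b[0]*1.28,(b[1]-300)*1.28)
    P=[c["K"]@np.c_[c["R"],c["t"]] for c in (s,w)]
    X=cv2.triangulatePoints(P[0],P[1],np.array(A,float),np.array(B,float)).ravel(); X=X[:3]/X[3]
    return X,np.linalg.norm(proj(s,X)-A),np.linalg.norm(proj(w,X)-B)
print("slot",tri(*pts["slot"]),"ray z=.124",ray(s,(240+195*.4,110+113*.4),.122))
print("expected proj slot scene(crop)",(proj(s,M+[0,0,.09])-[240,110])/.4,"wrist tile",proj(w,M+[0,0,.09])/1.28+[0,300])
for l in [(-.0,-.03,.023),(0,-.03,-.023),(0,.03,-.023),(0,.02,.013)]:
    X=C1+T1@(np.array(l)+[.004,0,0]); print(l,(proj(s,X)-[240,110])/.4,proj(w,X)/1.28+[0,300])
a=cv2.resize(cv2.imread("pics/scene4.png")[135:175,300:350],(800//2,320),interpolation=cv2.INTER_CUBIC)
b=cv2.resize(cv2.imread("pics/wrist4.png")[205:300,185:325],(400,271),interpolation=cv2.INTER_CUBIC)
o=np.zeros((320,800,3),np.uint8);o[:,:400]=a;o[:271,400:]=b
def dot(c,X,off,sc,o2):
    q=(proj(c,X)-off)*sc+[o2,0]; cv2.circle(o,tuple(int(v) for v in q),3,(0,0,255),-1)
for l in [(0,-.03,.023),(0,-.03,-.023),(0,.03,-.023),(0,.02,.013),(0,-.022,.007),(0,.002,.007),(0,.002,-.007),(0,-.022,-.007)]:
    X=C1+T1@(np.array(l)+[.004,0,0]); dot(s,X,[300,135],8,0); dot(w,X,[185,205],400/140,400)
cv2.imwrite("pics/c7.png",o)
```

```text
slot (array([0.5705, 0.1636, 0.1231]), np.float64(0.33698147041913296), np.float64(1.915607421878763)) ray z=.124 [0.5697 0.1652 0.122 ]
expected proj slot scene(crop) [193.0881 117.234 ] wrist tile [211.1848 494.9485]
(-0.0, -0.03, 0.023) [158.688  107.2518] [241.8121 524.0791]
(0, -0.03, -0.023) [191.2857 135.9112] [235.4789 465.9507]
(0, 0.03, -0.023) [247.3421 112.1831] [160.3696 465.9352]
(0, 0.02, 0.013) [211.7703  94.5053] [169.8701 509.8555]
```

View pics/c7.png

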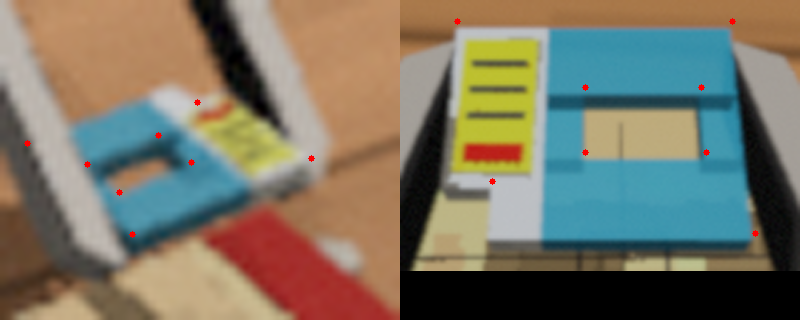

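The slot triangulates to (0.5705, 0.1636, 0.123), about 2 mm from the mark sideways. The plate's outline in the wrist view is the expected size, shifted by about 3 px. Handing in.

Run:
```python
from rig import robot
robot.sign_off(); s=robot.get_state(); print(s["time"],s["opening"])
```

```text
the job is handed in; nothing more can be done
the job is handed in; nothing more can be done
```

The template is out of the smallest rack's middle kerf and held level over the blank, label up, with the frosted end towards the red end. I gripped it by its two short ends at a 40° tilt and handed the job in at about 12 s; no verdict is reported.

**Last checks before handing in:**
- **Slot position:** it triangulated to about 2 mm sideways from the pencilled mortise. It is about 9 cm above the wood: the set height was 90 mm, and the slot at the plate's top face measured about 93 mm.
- **Hold:** the arm was at rest on its target pose, with the fingers 59.8 mm apart on the 60 mm plate.
- **Level and heading:** the plate showed the expected size in the wrist view. I did not measure its tilt or heading separately; I set the heading from the blank's measured angle of 92–94°.
- **Other things:** after the lift both brass bars were still standing in the rack. In the last pictures the mallet and gouge showed no sign of having moved, but I did not measure their positions.

**Small disagreements:** the plate appeared about 3 px off its predicted outline in the wrist view, a few millimetres. My hand-picked slot pixel was off by about 2 px in the same view. Both are well inside the tolerances, so I did not correct them. A straight-line swing to the blank was refused because of joint ranges, so I went through a raised midpoint.

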